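Put the dough roller back on its axle and stand

TASK

The washed wooden dough roller is lying on the table near its stand. Take the axle off the stand by its dark wooden handle, thread it through the bore of the roller until the roller is close to the collar, pick the roller up on the axle alone (no finger on the roller), and lay the axle back in both forks of the stand so that the roller hangs freely between them, then let go. Leave the jam jar, mug, lemon and spice jar alone.

Things in the scene. Friction and masses are not known exactly. Their poses are not given: they have to be found in the camera images.
- stand: fixed stand: light beech foot 90 (x) x 178 (y) x 14 mm, on it two steel Y forks of 8 mm wire at local y = +67.5 and -67.5 mm. Each is an open-topped V in the local x-z plane, 50 mm wide between wire centres at the top, which is 101 mm high. Origin: underside centre of the foot; z up, local y runs fork to fork, along a seated axle. Symmetric: the axle may lie either way round.
- seat (a point): midway between the two forks, 78 mm above the table: the axis of a seated axle passes here, along the stand's y. The near fork then stands between the axle's handle and collar, with 11 mm play each way lengthwise. Axes as the stand's.
- axle: loose, 130 g; starts lying in both forks, handle at the stand's +y side. Steel rod 12 mm in diameter and dark wooden handle with flat sides, 20 wide (x), 24 high (z), 80 mm long (y). Origin: on the rod's axis at the handle's front face; handle from y = 0 to +80 mm, rod from y = 0 to -172 mm. A steel collar, 36 mm in diameter, at y = -30 to -34 mm stops the roller.
- axle_mid (a point): point on the rod's axis at axle y = -82.5 mm: lies at the seat when the axle is seated, and in the middle of a roller that touches the collar.
- axle_tip (a point): the free round tip of the rod, at axle y = -172 mm.
- roller: loose, 150 g: hollow wooden barrel 60 mm in diameter (worked in twelve faint flats, so it does not roll by itself), 96 mm long, with a straight through bore of 26 mm diameter. It lies on its side. Origin: centre of the bore, 30 mm above the table while it lies; local y runs along the bore, at first roughly along world y; both ends alike. It hangs 7 mm below the axle's axis when carried.
- jam_jar: jam jar with white lid, 64 x 64 x 87 mm, loose; origin at underside centre. Leave alone.
- pink_mug: pink and white mug, 90 x 122 x 105 mm, loose; origin at underside centre. Leave alone.
- lemon: lemon, 78 x 55 x 56 mm, loose; origin at underside centre. Leave alone.
- spice_jar: spice jar with ochre cap, 42 x 42 x 106 mm, loose; origin at underside centre. Leave alone.
Mind the look-alikes: they are no part of the job. Of the things shaped like the roller, the wooden one is meant.

How it is judged (in metres and radians):
On the way:
1. the roller is threaded on the axle and lifted clear of the table by it (its centre above 55 mm), the fingers not touching the roller (height (world z) of roller above 0.055 m and contact force between the fingers and roller below 0.5 N and x of roller in the frame of axle between -0.012 and 0.012 m and z of roller in the frame of axle between -0.012 and 0.012 m and y of roller in the frame of axle between -0.105 and -0.075 m and angle between the y axis of roller and the y axis of axle, either way round below 0.15 rad), for 0.2 s.
At the end, for the whole second after the job is handed in: The axle lies in both forks (mid point within 8 mm sideways, 16 mm lengthwise, 6 mm in height of the seat; axis within 0.07 rad of the forks' line), the roller hangs on it between the forks (middle 75 to 105 mm from the handle's front, centre above 60 mm), and both are at rest (x of axle_mid in the frame of seat between -0.008 and 0.008 m and y of axle_mid in the frame of seat between -0.016 and 0.016 m and z of axle_mid in the frame of seat between -0.006 and 0.006 m and angle between the y axis of axle and the y axis of stand, either way round below 0.07 rad and x of roller in the frame of axle between -0.012 and 0.012 m and z of roller in the frame of axle between -0.012 and 0.012 m and y of roller in the frame of axle between -0.105 and -0.075 m and angle between the y axis of roller and the y axis of axle, either way round below 0.15 rad and height (world z) of roller above 0.06 m and linear speed of each of roller, axle below 0.03 m/s); the robot touches nothing.
It fails at once if the jam jar is pushed more than 30 mm or tipped over (distance of jam_jar from where it was at the start of the episode above 0.03 m or angle between jam_jar's own z axis and vertical above 0.5 rad).
It fails at once if the pink and white mug is pushed more than 30 mm or tipped over (distance of pink_mug from where it was at the start of the episode above 0.03 m or angle between pink_mug's own z axis and vertical above 0.5 rad).
It fails at once if the lemon is pushed more than 30 mm (distance of lemon from where it was at the start of the episode above 0.03 m).
It fails at once if the spice jar is pushed more than 30 mm or tipped over (distance of spice_jar from where it was at the start of the episode above 0.03 m or angle between spice_jar's own z axis and vertical above 0.5 rad).
It also fails if it takes over 50 s, if anything falls off the work surface, if the arm or the gripper's body presses on something with over 40 N, if the wrist force passes 120 N, or if a joint passes its speed limit or range.

ROBOT

A 6-joint arm with a two-finger parallel gripper is mounted at the origin on a cart in front of the work surface, level with it; the furniture and walls round the work are solid. World frame = base frame: x ahead of the robot, y to its left, z up, the work surface at z = 0. Lengths are in mm, angles in rad, forces in N, time in s.
With the tool pointing down it reaches from about 300 to 875 mm from the base axis. Payload 4.2 kg.
Tool frame: the origin (TCP) lies midway between the tips of the shut fingers; the grasp point (between the pads) lies 19 mm behind it; z points along the fingers, y is the line along which they close (so a half turn about z gives the same grasp; the last joint's range is limited). The gripper opens to 85 mm and grips with 20 to 120 N. Pads are 22 mm wide; open, the fingers measure 114 mm over their backs; the gripper's body (76 mm by 85 mm) begins 54 mm behind the grasp point. The pads swing forward as they close: fully open they stand 13 mm farther back than shut.
Start: joints at [1.179, 0.32, 1.565, -0, 1.257, -0.02], TCP at [208.896, 535.727, 231.338] pointing down, gripper open.
Joint ranges: [-3.11, 3.11], [-0.84, 2.01], [0.21, 2.61], [-1.34, 4.49], [0.05, 2.63], [-2.56, 2.56]. Speed limits (rad/s): [2.57, 2.57, 3.14, 3.14, 3.14, 3.14].

INTERFACE

Orientations are given as a unit quaternion [w, x, y, z].
In Python, from workcell import get_obs, camera, calibration, job_done, spot_in, trace gives the robot as it stands.
- The arm moves only by the tool send_rows, never from a script. Its argument "moves" is a list of rows, each a list of 3 entries, a list of its own where there are three numbers: the turn, a rotation vector about the tool's x, y, z in degrees, then the shift along the tool's x, y, z in units of 60 mm (1.0 is 60 mm), then the finger opening in mm, from 0 to 85.4. In form: [[[wx, wy, wz], [tx, ty, tz], hand], ...]. A call has 1 to 10 rows; each row shifts and turns the commanded pose from where the row before left it, along the tool's axes as they then stand; what a row does not reach is not made up. A row lasts 1/8 s, in which the tool goes at most 62.5 mm and 10.7 degrees, less where a joint would pass 70% of its speed; a pose out of reach is approached as far as the arm can. A call is refused whole if a number of a shift passes 1 or a number of a turn 10.7, either way. A call with a gripper value outside its range is refused whole. The fingers move at their own pace and stop on an object; the grip force is fixed at half the most. Time passes only in rows, so rows that do not move let the fingers close. It gives the time, the measured TCP pose, the force, the opening and the grip force at its end, in the units of the state.
- get_obs(): the state, without advancing time (a new reading comes with each control period).
- camera(name): name is "scene" or "top" or "wrist"; returns the picture (400x640x3 uint8, blue, green, red); there is no depth.
- calibration(name): a dict with "fx", "fy", "cx", "cy" (pixels), "rvec" (rotation vector, rad) and "tvec" (3), from world to camera coordinates, as OpenCV has them. Camera axes: x right, y down, z forward; pixel columns grow to the right and rows downward; lengths in mm; the calibration is good to about 2 mm. The wrist camera is an equidistant fisheye: a pixel r from the principal point sees the ray r / f radians off the axis. A picture is of the moment at which its call begins: read the wrist's pose just before it. calibration takes no time and is no camera call; for the wrist camera it gives the pose at the moment of the call.
- job_done(): hands the job in; it is judged then, once.
Trained networks look in the newest picture that a camera, given by its name, has taken for a name from the list of things; names that differ only in an ending like _2 or _b are one class to them, and where a whole thing is asked for, a point or a joint stands for the part that bears it (a point fixed in the world has none). Each returns a list of dicts, best first, with "p" (0 to 1); they miss things now and then, are a little off and sometimes report something else, mostly with a low value. They report only what shows in the picture. A call takes as long as a camera call. They do not tell look-alikes from the thing itself.
- spot_in(camera, label): "bbox" ([left, top, width, height] in pixels, round what is visible of it).
- trace(camera, label): "region" (400x640 bool, what is visible of it) and "bbox" ([left, top, width, height] in pixels, round what is visible of it).
The state is a dict: "time": time; "joint_positions": joint angles; "qd": joint speeds; "joint_efforts": joint torques, N m; "eef_pos": TCP position; "ee_rot": TCP orientation; "wrist_force": force on the tool from outside, world axes, zero at the start; "torque": the same for the moment, N m; "width": opening from 0.0 (shut) to 1.0 (fully open); "grip_force": force on a finger pad.
Only numpy, scipy, OpenCV 4.12 (cv2) and the standard library are available. Lean on these libraries where they do the work, as an engineer would, in place of code of your own. Each camera call takes 0.05 s, during which the arm holds its last target. There are 200 camera calls.

## Working session

There is one attempt and no reset: what is moved stays moved. The work goes in short steps, Python scripts to look and compute and a tool call to move; the robot and the scene stay as the last step left them, time stands still between calls to the robot, and variables do not carry over. Pictures are saved under pics/ and viewed, at most 10 in all, crops included, and the job is handed in when it is done.

Besides the shell and the picture viewer there is one more tool, called after "Call:" by a JSON object that holds its "fn" and its "kwargs", one argument or row to a line. send_rows: Moves the arm, as the interface text tells. Its arguments: {"type":"object","properties":{"moves":{"type":"array"}},"required":["moves"]}

```bash
mkdir -p pics; ls
cat > h.py <<'E'
import numpy as np, cv2
from scipy.spatial.transform import Rotation as R
from workcell import *
def proj(c,P):
    P=np.atleast_2d(np.array(P,float)); q=R.from_rotvec(np.ravel(c["rvec"])).apply(P)+np.ravel(c["tvec"])
    return np.c_[c["fx"]*q[:,0]/q[:,2]+c["cx"],c["fy"]*q[:,1]/q[:,2]+c["cy"]]
def ray(c,uv,fish=False):
    x=(uv[0]-c["cx"])/c["fx"]; y=(uv[1]-c["cy"])/c["fy"]
    if fish:
        t=np.hypot(x,y); d=np.array([np.sin(t)*x/t,np.sin(t)*y/t,np.cos(t)])
    else: d=np.array([x,y,1.])
    Rm=R.from_rotvec(np.ravel(c["rvec"])); o=-Rm.inv().apply(np.ravel(c["tvec"]))
    d=Rm.inv().apply(d); return o,d/np.linalg.norm(d)
def onz(c,uv,z,fish=False):
    o,d=ray(c,uv,fish); return o+d*(z-o[2])/d[2]
def tri(rs):
    A=sum(np.eye(3)-np.outer(d,d) for o,d in rs); b=sum((np.eye(3)-np.outer(d,d))@o for o,d in rs)
    return np.linalg.solve(A,b)
E
python3 - <<'E'
from h import *
ims={}
for n in("scene","top"):
    im=camera(n); cv2.imwrite(f"pics/{n}0.png",im); c=calibration(n)
    print(n,{k:np.round(np.ravel(v),3).tolist() for k,v in c.items()}, np.round(ray(c,(320,200))[0]))
    for l in("stand","axle","roller","jam_jar","pink_mug","lemon","spice_jar"):
        print(l,[(np.round(b["bbox"]).tolist(),round(b["p"],2)) for b in spot_in(n,l)][:4])
print(get_obs())
E
```

```text
pics
scene {'fx': [410.942], 'fy': [410.942], 'cx': [316.339], 'cy': [197.8], 'rvec': [2.313, -1.31, 0.34], 'tvec': [-274.519, 414.884, 1075.404]} [  -8. -338. 1136.]
stand [([321.0, 195.0, 64.0, 54.0], 0.87)]
axle [([302.0, 191.0, 81.0, 37.0], 0.76)]
roller [([356.0, 173.0, 34.0, 28.0], 0.75), ([256.0, 209.0, 36.0, 29.0], 0.72), ([321.0, 248.0, 38.0, 33.0], 0.6)]
jam_jar [([426.0, 226.0, 24.0, 30.0], 0.89), ([322.0, 197.0, 66.0, 50.0], 0.61)]
pink_mug [([395.0, 251.0, 45.0, 41.0], 0.76)]
lemon []
spice_jar [([224.0, 99.0, 19.0, 30.0], 0.91)]
top {'fx': [469.634], 'fy': [469.634], 'cx': [313.495], 'cy': [193.307], 'rvec': [2.189, -2.029, 0.209], 'tvec': [-20.239, 538.351, 1472.822]} [ 228.   -2. 1552.]
stand [([334.0, 188.0, 55.0, 32.0], 0.62)]
axle [([315.0, 199.0, 73.0, 6.0], 0.94), ([344.0, 151.0, 34.0, 24.0], 0.18)]
roller [([352.0, 236.0, 31.0, 27.0], 0.97), ([344.0, 151.0, 34.0, 23.0], 0.78), ([286.0, 222.0, 24.0, 31.0], 0.71)]
jam_jar [([421.0, 181.0, 29.0, 17.0], 0.63), ([345.0, 150.0, 31.0, 23.0], 0.55)]
pink_mug [([420.0, 212.0, 32.0, 26.0], 0.76), ([345.0, 150.0, 32.0, 22.0], 0.49)]
lemon [([199.0, 178.0, 23.0, 18.0], 0.64)]
spice_jar [([194.0, 139.0, 16.0, 18.0], 0.64)]
{'time': 0.8, 'joint_positions': array([ 1.17900574e+00,  3.19553857e-01,  1.56449514e+00,  1.69558463e-05,
        1.25742768e+00, -2.00056124e-02]), 'qd': array([ 9.00022223e-04,  9.10918581e-05,  5.11630230e-05,  8.78975291e-04,
       -7.20762701e-04, -1.21105821e-05]), 'joint_efforts': array([-5.64567495e-05, -4.15350544e+01, -2.34416038e+01,  1.12985156e-04,
       -6.23009697e-06,  3.95277164e-05]), 'eef_pos': array([208.88433104, 535.72052773, 231.36635943]), 'ee_rot': array([3.96028875e-06, 1.84826286e-01, 9.82771205e-01, 5.84106376e-05]), 'wrist_force': array([ 0.2830944 , -0.06313096, -0.18100311]), 'torque': array([ 0.08872577,  0.03711785, -0.00145632]), 'grip_force': 0.0, 'width': 1.0015056396548394}
```

Run:
```python
import cv2,numpy as np
a=cv2.imread("pics/scene0.png")[80:310,180:480]; b=cv2.imread("pics/top0.png")[120:290,180:480]
a=cv2.resize(a,None,fx=2.6,fy=2.6,interpolation=cv2.INTER_CUBIC)
b=cv2.resize(b,None,fx=2.6,fy=2.6,interpolation=cv2.INTER_CUBIC)
cv2.imwrite("pics/s1.png",a);cv2.imwrite("pics/t1.png",b)
```

```text
(no output)
```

View pics/s1.png

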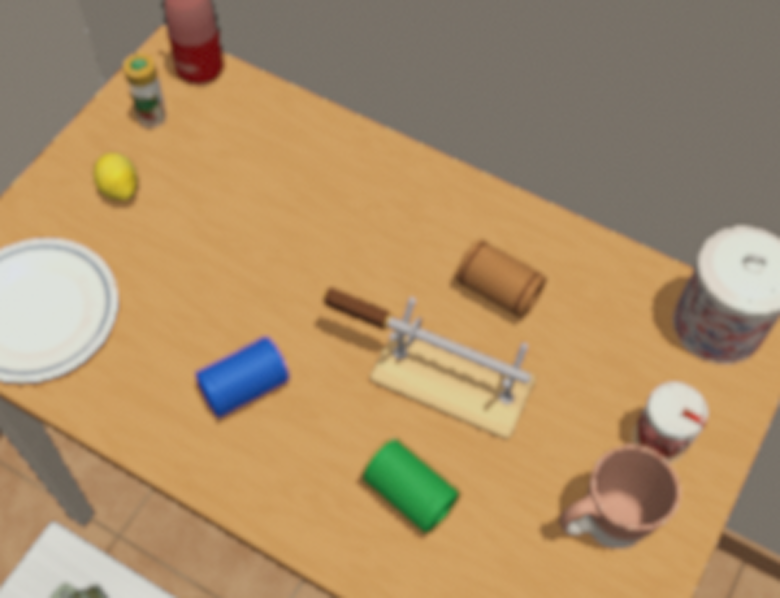

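View pics/t1.png

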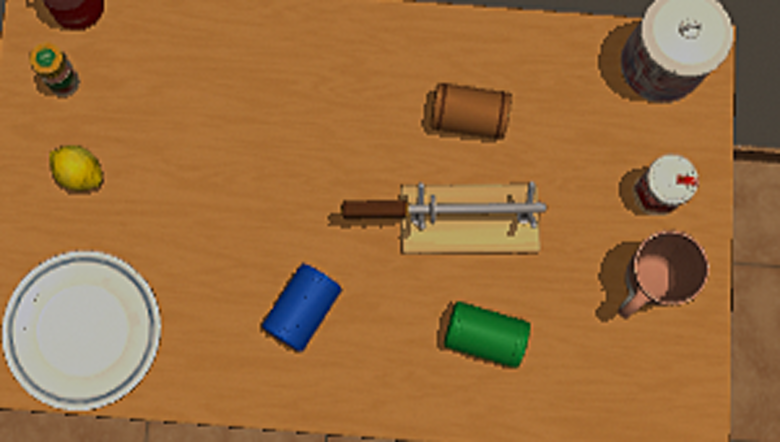

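Wooden roller is the brown one beyond the stand (top-view pixel ~(361,163)). The handle is at the +y (image left) end at ~(324,200). Blue and green are decoys. Next I measure both views coarsely.

Run:
```python
from h import *
def pca(m):
    ys,xs=np.nonzero(m); r=cv2.minAreaRect(np.c_[xs,ys].astype(np.float32)); return r
C={n:calibration(n) for n in("scene","top")}
out={}
for n in C:
    camera(n)
    for l in("stand","axle","roller"):
        for t in trace(n,l)[:4]:
            r=pca(t["region"]); b=t["bbox"]
            print(n,l,round(t["p"],2),np.round(b),"rect",np.round(r[0],1),np.round(r[1],1),round(r[2],1))
            p=cv2.boxPoints(r); 
            e=[p[0]-p[1],p[1]-p[2]]; i=int(np.linalg.norm(e[1])>np.linalg.norm(e[0]))
            z={"stand":40,"axle":78,"roller":40}[l]
            ends=[(p[0]+p[3])/2,(p[1]+p[2])/2] if i==0 else [(p[0]+p[1])/2,(p[2]+p[3])/2]
            W=[onz(C[n],q,z) for q in ends]; print("   ends@z",np.round(W).tolist(),"mid",np.round((W[0]+W[1])/2), "len",round(np.linalg.norm(W[0]-W[1])))
```

```text
scene stand 0.77 [322. 197.  63.  54.] rect [355.6 221. ] [59.1 35.7] 23.4
   ends@z [[516.0, -53.0, 40.0], [530.0, -229.0, 40.0]] mid [ 523. -141.   40.] len 177
scene axle 0.76 [302. 191.  81.  38.] rect [343.5 209.6] [84.6  9.8] 25.3
   ends@z [[515.0, 28.0, 78.0], [524.0, -223.0, 78.0]] mid [519. -98.  78.] len 251
scene axle 0.54 [215. 136.  20.  23.] rect [224.5 147. ] [17. 18.] 0.0
   ends@z [[495.0, 317.0, 78.0], [553.0, 361.0, 78.0]] mid [524. 339.  78.] len 73
scene roller 0.83 [256. 211.  37.  29.] rect [273. 224.] [20.6 34. ] 63.4
   ends@z [[345.0, 88.0, 40.0], [433.0, 39.0, 40.0]] mid [389.  63.  40.] len 101
scene roller 0.68 [320. 247.  40.  39.] rect [337.7 266.1] [37.8 23.3] 40.2
   ends@z [[383.0, -113.0, 40.0], [362.0, -219.0, 40.0]] mid [ 372. -166.   40.] len 108
scene roller 0.61 [356. 172.  32.  27.] rect [372.3 186.9] [33.5 20.1] 26.6
   ends@z [[655.0, -77.0, 40.0], [654.0, -183.0, 40.0]] mid [ 655. -130.   40.] len 106
top stand 0.74 [335. 189.  54.  30.] rect [360.5 203.5] [27. 53.] 90.0
   ends@z [[513.0, -49.0, 40.0], [526.0, -221.0, 40.0]] mid [ 519. -135.   40.] len 173
top axle 0.59 [314. 197.  73.   6.] rect [350.5 200. ] [ 6. 77.] 90.0
   ends@z [[511.0, 24.0, 78.0], [530.0, -222.0, 78.0]] mid [521. -99.  78.] len 246
top roller 0.91 [282. 221.  28.  34.] rect [296.3 237.6] [20.1 32.4] 32.3
   ends@z [[346.0, 89.0, 40.0], [438.0, 41.0, 40.0]] mid [392.  65.  40.] len 104
top roller 0.82 [351. 238.  33.  24.] rect [366.9 248.5] [30.9 18.8] 16.7
   ends@z [[385.0, -115.0, 40.0], [364.0, -212.0, 40.0]] mid [ 374. -164.   40.] len 99
top roller 0.71 [344. 152.  33.  22.] rect [360.8 162. ] [29.6 19.1] 8.1
   ends@z [[663.0, -79.0, 40.0], [656.0, -177.0, 40.0]] mid [ 660. -128.   40.] len 98
top roller 0.7 [315. 197.  71.  11.] rect [350. 200.] [ 6. 76.] 90.0
   ends@z [[519.0, 24.0, 40.0], [538.0, -224.0, 40.0]] mid [ 528. -100.   40.] len 249
```

```bash
cat >> h.py <<'E'
def toolR(ydeg,pitch=0):
    "tool down, y_tool at world angle ydeg; pitch: rotation about tool y (deg)"
    a=np.radians(ydeg); y=np.array([np.cos(a),np.sin(a),0]); z=np.array([0,0,-1.]); x=np.cross(y,z)
    return R.from_matrix(np.c_[x,y,z])*R.from_euler("y",pitch,degrees=True)
def cur():
    o=get_obs(); q=o["ee_rot"]; return np.array(o["eef_pos"]),R.from_quat([q[1],q[2],q[3],q[0]]),o
def plan(p,Rt,n,hand,dec=3,start=None):
    p0,R0=start if start else cur()[:2]
    p=np.array(p,float); rv=(R0.inv()*Rt).as_rotvec()
    P,Q=p0.copy(),R0; rows=[]
    for i in range(1,n+1):
        g=p0+(p-p0)*i/n; G=R0*R.from_rotvec(rv*i/n)
        s=np.round(Q.inv().apply(g-P)/60,dec); w=np.round(np.degrees((Q.inv()*G).as_rotvec()),1)
        rows.append([(w+0).tolist(),(s+0).tolist(),hand]); P=P+Q.apply(s*60); Q=Q*R.from_rotvec(np.radians(w))
    print(rows); print("ends",np.round(P,1),"err",np.round(P-p,2)); return P,Q
E
python3 - <<'E'
from h import *
plan([520,-60,330],toolR(3.5),12,85,2)
E
```

```text
[[[0.0, 0.0, 5.4], [-0.7, -0.61, -0.14], 85], [[0.0, 0.0, 5.5], [-0.76, -0.55, -0.13], 85], [[0.0, 0.0, 5.4], [-0.81, -0.47, -0.14], 85], [[0.0, 0.0, 5.4], [-0.84, -0.39, -0.14], 85], [[0.0, 0.0, 5.5], [-0.89, -0.31, -0.14], 85], [[0.0, 0.0, 5.4], [-0.9, -0.23, -0.13], 85], [[0.0, 0.0, 5.4], [-0.92, -0.13, -0.14], 85], [[0.0, 0.0, 5.5], [-0.94, -0.05, -0.14], 85], [[0.0, 0.0, 5.4], [-0.93, 0.03, -0.13], 85], [[0.0, 0.0, 5.4], [-0.92, 0.13, -0.14], 85], [[0.0, 0.0, 5.5], [-0.91, 0.21, -0.14], 85], [[0.0, 0.0, 5.4], [-0.89, 0.3, -0.13], 85]]
ends [519.9 -60.2 329.7] err [-0.12 -0.23 -0.3 ]
```

Call:
{"fn": "send_rows", "kwargs": {
  "moves": [
    [[0,0,5.4],[-0.7,-0.61,-0.14],85],
    [[0,0,5.5],[-0.76,-0.55,-0.13],85],
    [[0,0,5.4],[-0.81,-0.47,-0.14],85],
    [[0,0,5.4],[-0.84,-0.39,-0.14],85],
    [[0,0,5.5],[-0.89,-0.31,-0.14],85],
    [[0,0,5.4],[-0.9,-0.23,-0.13],85],
    [[0,0,5.4],[-0.92,-0.13,-0.14],85],
    [[0,0,5.5],[-0.94,-0.05,-0.14],85],
    [[0,0,5.4],[-0.93,0.03,-0.13],85],
    [[0,0,5.4],[-0.92,0.13,-0.14],85]
  ]
}}

```text
time: 2.45
eef_pos: [468.6, 37.7, 314.0]
ee_rot: [0.0, 0.614, 0.789, 0.0]
wrist_force: [0.4, 0.0, -0.2]
width: 0.999
grip_force: 0.0
```

Call:
{"fn": "send_rows", "kwargs": {
  "moves": [
    [[0,0,5.5],[-0.91,0.21,-0.14],85],
    [[0,0,5.4],[-0.89,0.3,-0.13],85],
    [[0,0,0],[0,0,0],85]
  ]
}}

```text
time: 2.82
eef_pos: [521.3, -63.3, 329.6]
ee_rot: [0.001, 0.687, 0.727, -0.0]
wrist_force: [0.3, 0.6, -0.8]
width: 0.992
grip_force: 0.0
```

```bash
cat > look.py <<'E'
from h import *
import sys
tag=sys.argv[1]
p,q,o=cur(); print(o["time"],np.round(p,1),np.round(q.as_matrix(),3).tolist(),o["width"],o["grip_force"])
c=calibration("wrist"); im=camera("wrist"); cv2.imwrite(f"pics/{tag}.png",im)
print({k:np.round(np.ravel(v),2).tolist() for k,v in c.items()}); np.save(f"pics/{tag}.npy",c,allow_pickle=True)
for l in sys.argv[2:]:
    for t in trace("wrist",l)[:3]:
        ys,xs=np.nonzero(t["region"]); r=cv2.minAreaRect(np.c_[xs,ys].astype(np.float32))
        print(l,round(t["p"],2),np.round(t["bbox"]),np.round(r[0],1),np.round(r[1],1),round(r[2],1))
        np.save(f"pics/{tag}_{l}_{int(t['bbox'][0])}.npy",t["region"])
E
python3 look.py w1 axle roller stand
```

```text
2.825 [521.3 -63.3 329.6] [[-0.056, 0.998, 0.001], [0.998, 0.056, -0.001], [-0.001, 0.001, -1.0]] 0.9919386744728672 0.0
{'fx': [309.71], 'fy': [309.71], 'cx': [320.26], 'cy': [197.67], 'rvec': [-2.83, -0.08, -0.01], 'tvec': [-517.82, -157.44, 444.36]}
axle 0.75 [306.  92.  24. 179.] [318.9 181.5] [ 26.  178.8] 2.1
roller 0.86 [385. 171.  51.  67.] [408.3 203.9] [40.9 68.7] 14.7
roller 0.8 [204. 178.  46.  74.] [225.3 215.8] [39.5 69.8] 10.6
roller 0.75 [197.  36.  77.  61.] [234.4  63.3] [72.6 43.6] 28.6
stand 0.57 [291. 144.  59. 125.] [319.8 206.4] [124.4  59.2] 88.5
stand 0.23 [322. 304.  42.  42.] [341.4 325.1] [38.6 35.6] 86.6
```

View pics/w1.png

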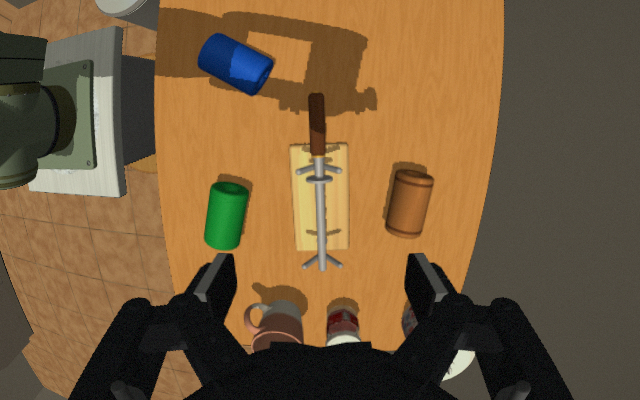

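Axle runs (317,93) handle end to (322,270) tip; the brown roller is at (409,204). I move lower for a second view, then fit models over both wrist views.

Run:
```python
from h import *
plan([560,-110,240],toolR(3.5),2,85,2)
c=np.load("pics/w1.npy",allow_pickle=True).item(); print(ray(c,(321,198),True), onz(c,(317,93),80,True),onz(c,(322,270),78,True),onz(c,(409,204),40,True))
```

```text
[[[0.0, 0.0, 0.0], [-0.44, 0.31, 0.75], 85], [[0.0, 0.0, 0.1], [-0.45, 0.32, 0.74], 85]]
ends [ 560.3 -110.1  240.1] err [ 0.28 -0.14  0.13]
(array([516.98128303,  16.76592535, 472.05131897]), array([ 0.02121355, -0.30970223, -0.95059692])) [513.01279253  25.7422003   80.        ] [ 533.62407599 -223.24697237   78.        ] [ 660.74021765 -126.15492173   40.        ]
```

Call:
{"fn": "send_rows", "kwargs": {
  "moves": [
    [[0,0,0],[-0.4,0.5,0.5],85],
    [[0,0,0],[-0.4,0.5,0.5],85],
    [[0,0,0],[0,0,0],85]
  ]
}}

```text
time: 3.4
eef_pos: [582.4, -103.8, 266.4]
ee_rot: [-0.003, 0.685, 0.729, -0.002]
wrist_force: [-1.2, 0.3, 0.6]
width: 0.996
grip_force: 0.0
```

```bash
python3 look.py w2 axle roller stand
cat > fit.py <<'E'
from h import *
from scipy.optimize import minimize
def pw(c,P):
    q=R.from_rotvec(np.ravel(c["rvec"])).apply(P)+np.ravel(c["tvec"]); r=np.hypot(q[:,0],q[:,1]); t=np.arctan2(r,q[:,2])
    k=t/np.maximum(r,1e-9); return np.c_[c["fx"]*k*q[:,0]+c["cx"],c["fy"]*k*q[:,1]+c["cy"]]
a=np.linspace(0,2*np.pi,25)[:-1]
def cyl(r,y0,y1): return np.array([[r*np.cos(t),y,r*np.sin(t)] for y in np.linspace(y0,y1,5) for t in a])
def box(): return np.array([[x,y,z] for x in(-10,10) for y in(0,40,80) for z in(-12,12)])
MOD={"roller":[cyl(30,-48,48)],"axle":[box(),cyl(6,-172,0),cyl(18,-34,-30)]}
def sil(c,label,v):
    x,y,z,yaw=v[:4]; s=3; m=np.zeros((400*s,640*s),np.uint8); Rz=R.from_euler("z",yaw,degrees=True)
    for M in MOD[label]:
        uv=pw(c,Rz.apply(M)+[x,y,z]); h=cv2.convexHull(((uv+.5)*s*16-8).astype(np.int32)); cv2.fillConvexPoly(m,h,1,cv2.LINE_8,4)
    return m>0
def fit(label,v0,views,fixz=None):
    V=[(np.load(f"pics/{t}.npy",allow_pickle=True).item(),np.kron(np.load(f),np.ones((3,3)))>0) for t,f in views]
    def cost(u):
        v=[u[0],u[1],fixz if fixz else u[3],u[2]]
        return sum(1-(S&m).sum()/(S|m).sum() for c,m in V for S in[sil(c,label,v)])
    u=np.array([v0[0],v0[1],v0[3]]+([] if fixz else [v0[2]])); 
    sx=np.vstack([u]+[u+d for d in np.diag([6,6,4,10.][:len(u)])])
    r=minimize(cost,u,method="Nelder-Mead",options=dict(initial_simplex=sx,xatol=.1,fatol=1e-4,maxiter=160)); print(label,"x,y,yaw,(z)",np.round(r.x,1),"1-IoU",round(r.fun/len(V),3)); return r.x
E
ls pics/*_*.npy
```

```text
3.4 [ 582.4 -103.8  266.4] [[-0.062, 0.998, -0.006], [0.998, 0.062, 0.001], [0.002, -0.006, -1.0]] 0.9960226513017113 0.0
{'fx': [309.71], 'fy': [309.71], 'cx': [320.26], 'cy': [197.67], 'rvec': [-2.83, -0.09, -0.01], 'tvec': [-573.86, -183.43, 373.65]}
axle 0.95 [252.  52.  29. 216.] [265.5 159.5] [217.  29.] 90.0
roller 0.78 [355. 149.  60.  82.] [382.8 189.6] [48.1 82.4] 10.0
roller 0.77 [141.   2.  84.  65.] [181.5  31.1] [79.7 47.2] 25.8
roller 0.73 [151. 165.  50.  82.] [172.2 202.4] [44.1 79.4] 7.4
stand 0.7 [235. 117.  78. 144.] [274.9 190.5] [146.7  74.1] 87.6
pics/w1_axle_306.npy
pics/w1_roller_197.npy
pics/w1_roller_203.npy
pics/w1_roller_384.npy
pics/w1_stand_290.npy
pics/w1_stand_321.npy
pics/w2_axle_251.npy
pics/w2_roller_140.npy
pics/w2_roller_150.npy
pics/w2_roller_354.npy
pics/w2_stand_234.npy
```

```bash
cat > f1.py <<'E'
from fit import *
A=[("w1","pics/w1_axle_306.npy"),("w2","pics/w2_axle_251.npy")]
B=[("w1","pics/w1_roller_384.npy"),("w2","pics/w2_roller_354.npy")]
for k in(A,A[:1],A[1:]): fit("axle",[518,-52,78,3.5],k,None if len(k)==2 else 78)
for k in(B,B[:1],B[1:]): fit("roller",[658,-128,30,-3],k,None if len(k)==2 else 30)
E
python3 f1.py
```

```text
axle x,y,yaw,(z) [518.9 -53.8   5.   76.9] 1-IoU 0.112
axle x,y,yaw,(z) [519.2 -53.1   4.9] 1-IoU 0.108
axle x,y,yaw,(z) [518.8 -53.8   5. ] 1-IoU 0.113
roller x,y,yaw,(z) [ 665.2 -129.7   -4.4   24.6] 1-IoU 0.041
roller x,y,yaw,(z) [ 663.8 -128.1   -4.7] 1-IoU 0.051
roller x,y,yaw,(z) [ 663.9 -127.8   -4.2] 1-IoU 0.041
```

Run:
```python
from h import *
s=plan([516.6,-25.6,150],toolR(5),3,85,2)
plan([516.6,-25.6,59],toolR(5),3,85,2,s)
```

```text
[[[0.0, 0.0, -0.5], [0.45, -0.34, 0.67], 85], [[0.1, 0.0, -0.4], [0.46, -0.33, 0.67], 85], [[0.0, 0.0, -0.5], [0.46, -0.33, 0.68], 85]]
ends [516.9 -25.6 149.9] err [ 0.28  0.02 -0.14]
[[[0.0, 0.0, 0.0], [0.0, 0.0, 0.5], 85], [[0.0, 0.0, 0.0], [0.0, 0.0, 0.51], 85], [[0.0, 0.0, 0.0], [0.0, 0.0, 0.5], 85]]
ends [516.9 -25.6  59.3] err [0.29 0.01 0.26]
```

Call:
{"fn": "send_rows", "kwargs": {
  "moves": [
    [[0,0,-0.5],[0.45,-0.34,0.67],85],
    [[0,0,-0.4],[0.46,-0.33,0.67],85],
    [[0,0,-0.5],[0.46,-0.33,0.67],85],
    [[0,0,0],[0,0,0],60]
  ]
}}

```text
time: 4.1
eef_pos: [512.8, -24.5, 147.6]
ee_rot: [-0.003, 0.675, 0.738, -0.002]
wrist_force: [0.3, -0.6, 0.2]
width: 0.812
grip_force: 0.0
```

```bash
python3 look.py w3 axle
cat > f2.py <<'E'
from fit import *
import glob
f=glob.glob("pics/w3_axle_*.npy"); print(f)
p=cur()[0]; print(np.round(p,1))
fit("axle",[518,-52,78,5],[("w3",f[0])],78)
plan([516.6,-25.6,59],toolR(5),3,50,2)
E
python3 f2.py
```

```text
4.1 [512.8 -24.5 147.6] [[-0.088, 0.996, -0.006], [0.996, 0.088, 0.001], [0.001, -0.006, -1.0]] 0.8117573247906881 0.0
{'fx': [309.71], 'fy': [309.71], 'cx': [320.26], 'cy': [197.67], 'rvec': [-2.83, -0.13, -0.01], 'tvec': [-508.25, -80.31, 281.95]}
axle 0.87 [304. 140.  42. 208.] [325.5 243. ] [ 43. 206.] 0.0
['pics/w3_axle_303.npy']
[517.9 -26.1 150.8]
axle x,y,yaw,(z) [518.5 -53.2   5. ] 1-IoU 0.157
[[[0.1, 0.0, 0.0], [0.0, -0.01, 0.51], 50], [[0.0, 0.0, 0.0], [0.01, -0.01, 0.51], 50], [[0.1, 0.0, 0.0], [0.0, 0.0, 0.51], 50]]
ends [516.8 -25.7  59. ] err [ 0.24 -0.09 -0.05]
```

View pics/w3.png

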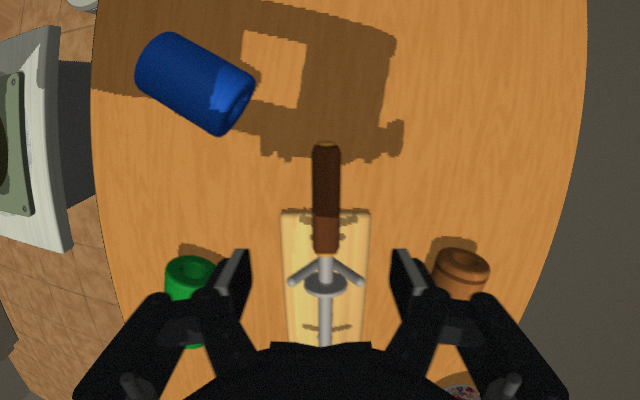

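The handle (326,145)-(326,252) is centred between the fingers and the fit agrees, so I descend and grip.

Call:
{"fn": "send_rows", "kwargs": {
  "moves": [
    [[0,0,0],[0,-0.01,0.51],50],
    [[0,0,0],[0,-0.01,0.51],50],
    [[0,0,0],[0,0,0.51],50],
    [[0,0,0],[0,0,0],50],
    [[0,0,0],[0,0,0],10],
    [[0,0,0],[0,0,0],10],
    [[0,0,0],[0,0,0],10],
    [[0,0,0],[0,0,0],10]
  ]
}}

```text
time: 5.2
eef_pos: [516.1, -26.9, 58.6]
ee_rot: [0.001, 0.676, 0.737, 0.0]
wrist_force: [-4.0, -1.0, 7.2]
width: 0.219
grip_force: 62.2
```

Run:
```python
from h import *
p,q,_=cur(); print(np.round(p,1))
s=plan([p[0],p[1],p[2]+55],toolR(5),3,10,2)
s=plan([685.2,147.8,114],toolR(-4.4),6,10,2,s)
s=plan([685.2,147.8,50],toolR(-4.4),2,10,2,s)
```

```text
[516.1 -26.9  58.6]
[[[0.0, 0.0, 0.0], [0.0, 0.0, -0.31], 10], [[0.0, 0.0, -0.1], [0.0, 0.0, -0.3], 10], [[0.1, 0.0, 0.0], [0.0, 0.0, -0.31], 10]]
ends [516.1 -26.9 113.8] err [-0.07  0.03  0.2 ]
[[[0.0, 0.0, 1.6], [0.44, 0.51, 0.0], 10], [[0.0, 0.0, 1.5], [0.46, 0.5, 0.0], 10], [[0.0, 0.0, 1.6], [0.47, 0.48, 0.0], 10], [[0.0, 0.0, 1.6], [0.48, 0.48, 0.0], 10], [[0.0, 0.0, 1.6], [0.5, 0.46, -0.01], 10], [[0.0, 0.0, 1.5], [0.5, 0.44, 0.0], 10]]
ends [685.1 147.5 114.2] err [-0.06 -0.27  0.21]
[[[0.0, 0.0, 0.0], [0.0, 0.0, 0.54], 10], [[0.0, 0.0, 0.0], [0.01, 0.0, 0.53], 10]]
ends [685.1 148.1  50. ] err [-0.05  0.29  0.01]
```

Call:
{"fn": "send_rows", "kwargs": {
  "moves": [
    [[0,0,0],[0,0,-0.31],10],
    [[0,0,0],[0,0,-0.31],10],
    [[0,0,0],[0,0,-0.31],10]
  ]
}}

```text
time: 5.58
eef_pos: [516.5, -26.7, 114.1]
ee_rot: [0.001, 0.676, 0.737, 0.001]
wrist_force: [0.1, -0.3, -1.9]
width: 0.222
grip_force: 61.1
```

Call:
{"fn": "send_rows", "kwargs": {
  "moves": [
    [[0,0,1.6],[0.44,0.51,0],10],
    [[0,0,1.5],[0.46,0.5,0],10],
    [[0,0,1.6],[0.47,0.48,0],10],
    [[0,0,1.6],[0.48,0.48,0],10],
    [[0,0,1.6],[0.5,0.46,0],10],
    [[0,0,1.5],[0.5,0.44,0],10],
    [[0,0,0],[0,0,0.54],10],
    [[0,0,0],[0.01,0,0.53],10],
    [[0,0,0],[0,0,0],10]
  ]
}}

```text
time: 6.7
eef_pos: [683.7, 147.9, 46.2]
ee_rot: [-0.002, 0.734, 0.679, -0.002]
wrist_force: [0.3, 0.1, -1.4]
width: 0.223
grip_force: 61.0
```

```bash
cat > look2.py <<'E'
from fit import *
import fit, sys
tag=sys.argv[1]
fit_pw=pw
def pp(c,P): return proj(c,P) if c["name"]!="wrist" else fit_pw(c,P)
fit.pw=pp
def look(names=("scene","top","wrist"),labels=("axle","roller"),near=None):
    p,q,o=cur(); print(round(o["time"],2),np.round(p,1),"xtool",np.round(q.as_matrix()[:,0],3),"ztool",np.round(q.as_matrix()[:,2],3),"w",round(o["width"],3),round(o["grip_force"]))
    out={}
    for n in names:
        c=dict(calibration(n)); c["name"]=n; im=camera(n); cv2.imwrite(f"pics/{tag}_{n}.png",im); np.save(f"pics/{tag}_{n}.npy",c,allow_pickle=True)
        for l in labels:
            pr=pp(c,np.array([near[l]],float))[0]; best=None
            for t in trace(n,l):
                ys,xs=np.nonzero(t["region"]); d=np.hypot(xs.mean()-pr[0],ys.mean()-pr[1])
                if best is None or d<best[0]: best=(d,t)
            if best is None or best[0]>40: print(n,l,"not found"); continue
            f=f"pics/{tag}_{n}_{l}_m.npy"; np.save(f,best[1]["region"]); out.setdefault(l,[]).append((f"{tag}_{n}",f)); print(n,l,"p",round(best[1]["p"],2),"d",round(best[0]),np.round(best[1]["bbox"]))
    return out
E
cat > g1.py <<'E'
from look2 import *
V=look(("scene","top","wrist"),near={"axle":[680,80,70],"roller":[664,-128,30]})
for l,v0 in(("roller",[664,-128,30,-4.4]),("axle",[683,121,69,-4.4])):
    for v in V.get(l,[]): print(v[0]); fit.fit(l,v0,[v],v0[2])
    if len(V.get(l,[]))>1: fit.fit(l,v0,V[l])
E
python3 g1.py g1
```

```text
6.7 [683.7 147.9  46.2] xtool [ 0.078  0.997 -0.001] ztool [-0.005 -0.001 -1.   ] w 0.223 61
scene axle p 0.64 d 7 [300. 139.  52.  31.]
scene roller p 0.79 d 0 [355. 174.  35.  26.]
top axle p 0.62 d 17 [300. 147.  35.  11.]
top roller p 0.89 d 1 [342. 150.  34.  23.]
wrist axle not found
wrist roller not found
g1_scene
roller x,y,yaw,(z) [ 663.3 -126.8   -3.2] 1-IoU 0.076
g1_top
roller x,y,yaw,(z) [ 660.9 -128.1   -4.2] 1-IoU 0.055
roller x,y,yaw,(z) [ 659.5 -127.5   -4.7   35.9] 1-IoU 0.07
g1_scene
axle x,y,yaw,(z) [676.2 120.   -3.8] 1-IoU 0.472
g1_top
axle x,y,yaw,(z) [683.3 125.3  -4.8] 1-IoU 0.669
axle x,y,yaw,(z) [687.4 124.9  -4.5  53.6] 1-IoU 0.56
```

Run:
```python
from h import *
im=[]
for n in("scene","top"):
    c=calibration(n); a=cv2.imread(f"pics/g1_{n}.png"); 
    x0,y0=(290,125) if n=="scene" else (290,125)
    k=cv2.resize(a[y0:y0+72,x0:x0+100],None,fx=8,fy=4*1.0*2/2*1,interpolation=cv2.INTER_CUBIC) if 0 else cv2.resize(a[y0:y0+74,x0:x0+110],None,fx=4,fy=4,interpolation=cv2.INTER_CUBIC)
    # predicted axle axis (blue dots 10mm from front..tip) and roller bore line
    u=np.array([.078,.997,0]); f=cur()[0]-26.6*u+[0,0,19.4]
    P=[f-u*t for t in (0,60,120,172)]; Rr=np.array([663,-128,30]); ur=np.array([.077,.997,0])
    for q in proj(c,P): cv2.circle(k,tuple(int(v) for v in ((q-[x0,y0]+.5)*4)),2,(255,255,0),-1)
    for q in proj(c,[Rr+ur*48,Rr-ur*48]): cv2.circle(k,tuple(int(v) for v in ((q-[x0,y0]+.5)*4)),2,(0,255,0),-1)
    im.append(k)
cv2.imwrite("pics/g1v.png",np.vstack(im)[:600])
```

```text
(no output)
```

View pics/g1v.png

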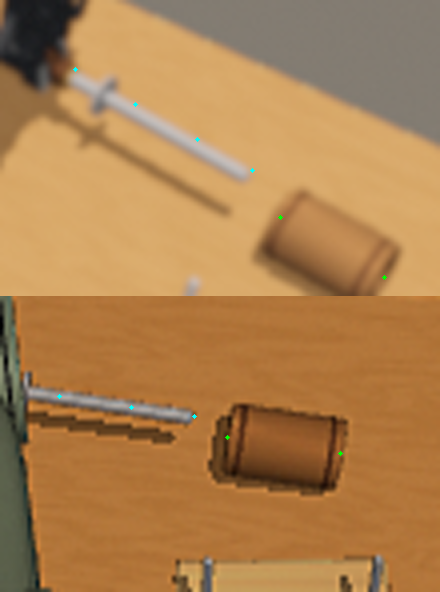

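```bash
cat > rod.py <<'E'
from h import *
import sys
def rodline(tag,n,f,u,ts=np.arange(45,166,4.)):
    """perp px offset of rod centre from predicted axis at axle y=-t"""
    c=calibration(n); a=cv2.imread(f"pics/{tag}_{n}.png").astype(float)
    P=proj(c,[f-u*t for t in ts]); d=P[-1]-P[0]; d/=np.linalg.norm(d); nn=np.array([-d[1],d[0]])
    if nn[1]<0: nn=-nn
    s=np.arange(-6,6.01,.25); offs=[]
    for q in P:
        xy=(q+np.outer(s,nn)).astype(np.float32)
        col=cv2.remap(a,xy[:,:1].copy(),xy[:,1:].copy(),cv2.INTER_LINEAR)[:,0]
        sat=col[:,2]-col[:,0]  # wood: R-B large, steel ~0
        w=np.clip(60-sat,0,None)*(np.abs(s)<5); offs.append((w*s).sum()/w.sum() if w.sum()>50 else np.nan)
    offs=np.array(offs); ok=np.isfinite(offs); k=np.polyfit(ts[ok],offs[ok],1)
    dz=proj(c,[f+[0,0,1]])[0]-proj(c,[f])[0]; dx=proj(c,[f+[1,0,0]])[0]-proj(c,[f])[0]
    print(n,"offset px at t=45,165:",np.round(np.polyval(k,[45,165]),2),"scatter",round(np.nanstd(offs[ok]-np.polyval(k,ts[ok])),2),"px/mm z",round(dz@nn,3),"px/mm x",round(dx@nn,3))
if __name__=="__main__":
    p,q,_=cur(); M=q.as_matrix(); u=M[:,0]; f=p-26.6*u-19.4*M[:,2]; print(np.round(f,1),np.round(u,3))
    for n in("scene","top"): rodline(sys.argv[1],n,f,u)
E
python3 rod.py g1
```

```text
[683.8 121.4  69.3] [0.079 0.997 0.001]
scene offset px at t=45,165: [2.03 1.94] scatter 0.02 px/mm z -0.161 px/mm x -0.262
top offset px at t=45,165: [0.11 0.24] scatter 0.07 px/mm z -0.088 px/mm x -0.291
```

```bash
cp pics/scene0.png pics/i_scene.png; cp pics/top0.png pics/i_top.png
python3 - <<'E'
from rod import *
a=np.radians(5); 
for n in("scene","top"): rodline("i",n,np.array([518.5,-53.3,78]),np.array([-np.sin(a),np.cos(a),0]),np.arange(45,125,4.))
E
```

```text
scene offset px at t=45,165: [0.56 0.47] scatter 0.05 px/mm z -0.156 px/mm x -0.299
top offset px at t=45,165: [0.48 0.51] scatter 0.09 px/mm z -0.059 px/mm x -0.306
```

Run:
```python
from fit import *
p,q,_=cur(); M=q.as_matrix(); u=M[:,0]; f=p-26.6*u-19.4*M[:,2]
def draw(im,pr,x0,y0,w,h,s):
    k=cv2.resize(im[y0:y0+h,x0:x0+w],None,fx=s,fy=s,interpolation=cv2.INTER_CUBIC)
    for Ms in MOD["axle"]:
        W=f+Ms@np.array([-M[:,1]*-1, u, -M[:,2]]) ; uv=pr(W); hh=cv2.convexHull(((uv-[x0,y0]+.5)*s).astype(np.int32)); cv2.polylines(k,[hh],True,(255,255,0),1)
    return k
cs=calibration("scene"); ct=calibration("top"); cw=calibration("wrist")
A=draw(cv2.imread("pics/g1_scene.png"),lambda W:proj(cs,W),285,110,80,60,5)
B=draw(cv2.imread("pics/g1_top.png"),lambda W:proj(ct,W),270,125,80,50,5)
W=draw(cv2.imread("pics/g1_wrist.png"),lambda W:pw(cw,W),220,100,200,275,2)
L=np.vstack([A,B]); print(L.shape,W.shape); H=np.zeros((550,800,3),np.uint8); H[:L.shape[0],:400]=L[:550]; H[:W.shape[0],400:]=W; cv2.imwrite("pics/g1w.png",H)
```

```text
(550, 400, 3) (550, 400, 3)
```

View pics/g1w.png

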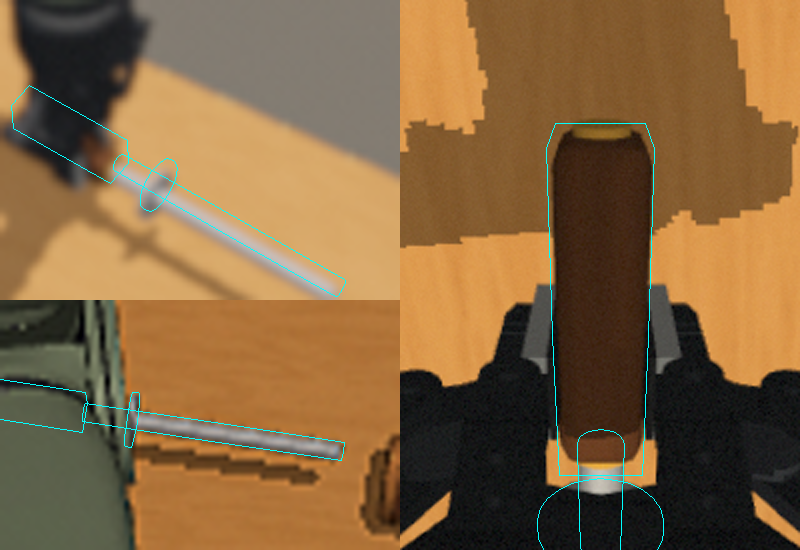

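Run:
```python
from fit import *
def meas(img,c,f,u,tag):
    v=np.array([u[1],-u[0],0]); v/=np.linalg.norm(v)
    im=cv2.imread(img).astype(float); 
    for t in (45,55,65):
        q=f+u*t; s=np.linspace(-25,25,401)
        uv=pw(c,np.array([q+v*k for k in s])).astype(np.float32)
        g=cv2.remap(im,uv[:,:1].copy(),uv[:,1:].copy(),cv2.INTER_LINEAR)[:,0,2]
        dark=np.where(g<95)[0]; print(tag,t,"width at assumed height mm",round(s[dark[-1]]-s[dark[0]],2),"centre",round((s[dark[-1]]+s[dark[0]])/2,2), "camdist",round(np.linalg.norm(-R.from_rotvec(np.ravel(c['rvec'])).inv().apply(np.ravel(c['tvec']))-q)))
a=np.radians(5)
meas("pics/w3.png",np.load("pics/w3.npy",allow_pickle=True).item(),np.array([518.5,-53.3,78]),np.array([-np.sin(a),np.cos(a),0]),"w3")
p,q,_=cur(); M=q.as_matrix(); u=M[:,0]; f=p-26.6*u-19.4*M[:,2]
meas("pics/g1_wrist.png",calibration("wrist"),f,u,"g1")
```

```text
w3 45 width at assumed height mm 19.38 centre 0.81 camdist 222
w3 55 width at assumed height mm 19.38 centre 0.69 camdist 219
w3 65 width at assumed height mm 19.5 centre 0.75 camdist 217
g1 45 width at assumed height mm 28.12 centre 0.31 camdist 138
g1 55 width at assumed height mm 20.38 centre 0.31 camdist 134
g1 65 width at assumed height mm 20.62 centre 0.44 camdist 130
```

The scene image was taken while the arm was still settling (read z 46, later 50), which explains the apparent offset. The axle line meets the roller centre within about 1 mm, so I lower it and begin threading.

Call:
{"fn": "send_rows", "kwargs": {
  "moves": [
    [[0,0,0],[0,0,0.33],10],
    [[0,0,0],[0,0,0.32],10],
    [[0,0,0],[0,0,0],10],
    [[0,0,0],[0,0,0],10]
  ]
}}

```text
time: 7.65
eef_pos: [685.5, 148.0, 9.4]
ee_rot: [-0.0, 0.734, 0.679, -0.0]
wrist_force: [-0.6, -0.5, -0.6]
width: 0.223
grip_force: 61.0
```

```bash
cat > g2.py <<'E'
from look2 import *
V=look(("scene","top"),labels=("roller",),near={"roller":[664,-128,30]})
for v in V.get("roller",[]): fit.fit("roller",[664,-128,30,-4.4],[v],30)
E
python3 g2.py g2; python3 rod.py g2
```

```text
7.65 [685.5 148.    9.4] xtool [ 0.079  0.997 -0.   ] ztool [-0. -0. -1.] w 0.223 61
scene roller p 0.74 d 1 [356. 174.  32.  23.]
top roller p 0.57 d 1 [343. 152.  34.  19.]
roller x,y,yaw,(z) [ 661.2 -126.6   -1.1] 1-IoU 0.118
roller x,y,yaw,(z) [ 661.2 -126.2   -4.9] 1-IoU 0.076
[683.8 121.5  30. ] [0.079 0.997 0.   ]
scene offset px at t=45,165: [1.13 1.02] scatter 0.03 px/mm z -0.153 px/mm x -0.258
top offset px at t=45,165: [0.6 0.7] scatter 0.07 px/mm z -0.083 px/mm x -0.285
```

Call:
{"fn": "send_rows", "kwargs": {
  "moves": [
    [[0,0,0],[-0.25,0,-0.02],10],
    [[0,0,0],[-0.25,0,0],10],
    [[0,0,0],[-0.25,0,0],10],
    [[0,0,0],[-0.25,0,0],10],
    [[0,0,0],[0,0,0],10]
  ]
}}

```text
time: 8.48
eef_pos: [680.6, 86.5, 11.1]
ee_rot: [-0.0, 0.735, 0.678, -0.0]
wrist_force: [0.3, -0.4, -1.4]
width: 0.22
grip_force: 61.0
```

Call:
{"fn": "send_rows", "kwargs": {
  "moves": [
    [[0,0,0],[-0.25,0,0],10],
    [[0,0,0],[-0.25,0,0],10],
    [[0,0,0],[-0.25,0,0],10],
    [[0,0,0],[0,0,0],10]
  ]
}}

```text
time: 8.98
eef_pos: [677.1, 41.8, 11.1]
ee_rot: [-0.0, 0.735, 0.678, -0.0]
wrist_force: [0.9, 0.0, -1.6]
width: 0.224
grip_force: 61.0
```

```bash
python3 g2.py g3; python3 -c "
import cv2,numpy as np
a=cv2.imread('pics/g3_scene.png')[130:210,290:400];b=cv2.imread('pics/g3_top.png')[130:200,290:400]
cv2.imwrite('pics/g3v.png',np.vstack([cv2.resize(x,None,fx=4,fy=4,interpolation=cv2.INTER_CUBIC) for x in(a,b)])[:600])"
```

```text
8.97 [677.1  41.8  11.1] xtool [0.08  0.997 0.   ] ztool [-0.  0. -1.] w 0.224 61
scene roller p 0.97 d 0 [357. 173.  33.  29.]
top roller p 0.91 d 1 [347. 151.  28.  19.]
roller x,y,yaw,(z) [ 662.3 -127.9   -4.6] 1-IoU 0.059
roller x,y,yaw,(z) [ 660.8 -127.    -4.1] 1-IoU 0.075
```

View pics/g3v.png

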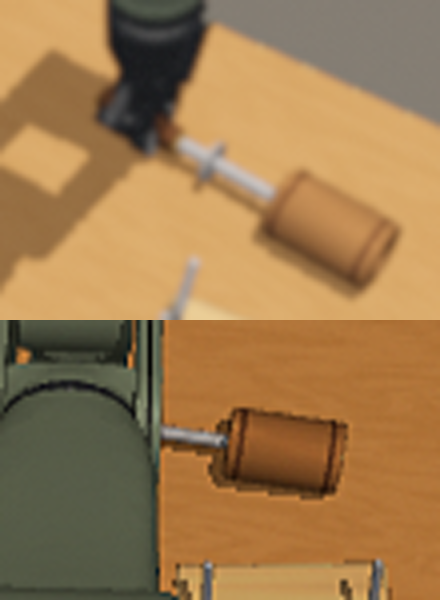

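The rod enters the centre of the bore (scene crop (275,195)), and the roller has not moved. Next I thread to the collar and lift.

Call:
{"fn": "send_rows", "kwargs": {
  "moves": [
    [[0,0,0],[-0.24,0,0],10],
    [[0,0,0],[-0.24,0,0],10],
    [[0,0,0],[-0.24,0,0],10],
    [[0,0,0],[-0.23,0,0],10],
    [[0,0,0],[0,0,0],10],
    [[0,0,0],[0,0,-0.1],10],
    [[0,0,0],[0,0,-0.1],10],
    [[0,0,0],[0,0,-0.2],10],
    [[0,0,0],[0,0,-0.3],10],
    [[0,0,0],[0,0,-0.3],10]
  ]
}}

```text
time: 10.42
eef_pos: [673.0, -13.4, 72.8]
ee_rot: [0.0, 0.734, 0.679, 0.0]
wrist_force: [0.9, 0.1, -3.0]
width: 0.218
grip_force: 60.8
```

Call:
{"fn": "send_rows", "kwargs": {
  "moves": [
    [[0,0,0],[0,0,-0.3],10],
    [[0,0,0],[0,0,-0.4],10],
    [[0,0,0],[0,0,-0.4],10],
    [[0,0,0],[0,0,0],10],
    [[0,0,0],[0,0,0],10]
  ]
}}

```text
time: 11.05
eef_pos: [672.1, -13.5, 136.5]
ee_rot: [-0.001, 0.734, 0.679, -0.0]
wrist_force: [-0.1, -1.0, -3.2]
width: 0.223
grip_force: 60.8
```

```bash
cat > g4.py <<'E'
from look2 import *
V=look(("scene","top"),labels=("roller",),near={"roller":[664,-128,120]})
p,q,_=cur(); M=q.as_matrix(); u=M[:,0]; f=p-26.6*u-19.4*M[:,2]
print("front",np.round(f,1),"torque",cur()[2]["torque"])
for v in V.get("roller",[]):
    x=fit.fit("roller",[664,-128,f[2]-7,-4.4],[v],f[2]-7); print("axle-y of roller",round(float((np.array([x[0],x[1],f[2]-7])-f)@u),1))
if len(V.get("roller",[]))==2: fit.fit("roller",[664,-128,f[2]-7,-4.4],V["roller"])
E
python3 g4.py g4; python3 -c "
import cv2,numpy as np
a=cv2.imread('pics/g4_scene.png')[100:210,290:400];b=cv2.imread('pics/g4_top.png')[120:230,290:400]
cv2.imwrite('pics/g4v.png',np.hstack([cv2.resize(x,None,fx=3.6,fy=3.6,interpolation=cv2.INTER_CUBIC) for x in(a,b)])[:600])"
```

```text
11.05 [672.1 -13.5 136.5] xtool [0.079 0.997 0.   ] ztool [-0.001  0.    -1.   ] w 0.223 61
scene roller p 0.9 d 5 [359. 151.  36.  30.]
top roller p 0.91 d 3 [349. 143.  34.  23.]
front [670.1 -40.1 155.3] torque [ 0.23689972 -0.00068564  0.0055222 ]
roller x,y,yaw,(z) [ 662.2 -128.3   -1.5] 1-IoU 0.111
axle-y of roller -88.6
roller x,y,yaw,(z) [ 660.2 -130.2   -3.8] 1-IoU 0.129
axle-y of roller -90.7
roller x,y,yaw,(z) [ 659.8 -128.1   -1.8  151.7] 1-IoU 0.127
```

View pics/g4v.png

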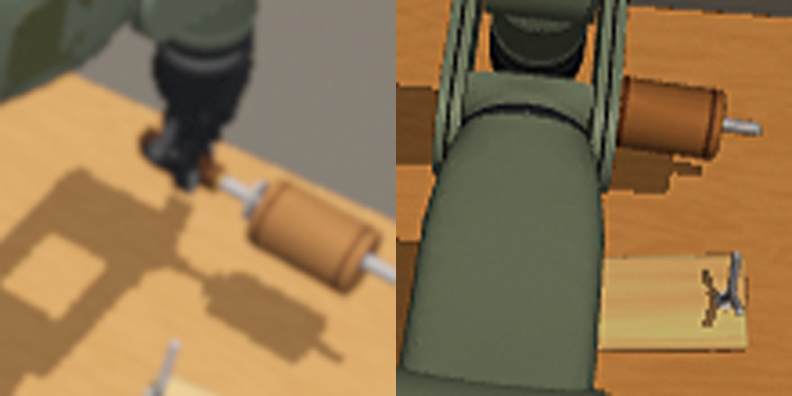

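The roller hangs on the axle alone near the collar, at axle y about −89 mm. Next I carry it over the stand.

Run:
```python
from h import *
print(np.round(cur()[0],1)); s=plan([516.1,-26.9,136],toolR(5),8,10,2)
```

```text
[672.1 -13.5 135.9]
[[[0.0, 0.0, -1.2], [-0.05, -0.32, 0.0], 10], [[0.0, 0.0, -1.2], [-0.05, -0.32, 0.0], 10], [[0.0, 0.0, -1.2], [-0.04, -0.33, 0.0], 10], [[-0.1, 0.0, -1.2], [-0.03, -0.32, 0.0], 10], [[0.0, 0.0, -1.1], [-0.03, -0.33, 0.0], 10], [[0.0, 0.0, -1.2], [-0.02, -0.32, 0.0], 10], [[0.0, 0.0, -1.2], [-0.01, -0.33, 0.0], 10], [[0.0, 0.0, -1.2], [-0.01, -0.33, 0.0], 10]]
ends [515.9 -27.1 136.1] err [-0.2  -0.15  0.07]
```

Call:
{"fn": "send_rows", "kwargs": {
  "moves": [
    [[0,0,-1.2],[-0.05,-0.32,0],10],
    [[0,0,-1.2],[-0.05,-0.32,0],10],
    [[0,0,-1.2],[-0.04,-0.33,0],10],
    [[0,0,-1.2],[-0.03,-0.32,0],10],
    [[0,0,-1.1],[-0.03,-0.33,0],10],
    [[0,0,-1.2],[-0.02,-0.32,0],10],
    [[0,0,-1.2],[-0.01,-0.33,0],10],
    [[0,0,-1.2],[-0.01,-0.33,0],10],
    [[0,0,0],[0,0,0],10],
    [[0,0,0],[0,0,0],10]
  ]
}}

```text
time: 12.5
eef_pos: [517.5, -27.1, 137.2]
ee_rot: [0.0, 0.676, 0.737, 0.0]
wrist_force: [0.2, 0.2, -3.8]
width: 0.224
grip_force: 60.8
```

Run:
```python
from rod import *
p,q,_=cur(); M=q.as_matrix(); u=M[:,0]; f=p-26.6*u-19.4*M[:,2]; print(np.round(p,1),np.round(f,1),np.round(u,3))
for n in("scene","top"):
    cv2.imwrite(f"pics/g5_{n}.png",camera(n))
    try: rodline("g5",n,f,u,np.arange(146,170,3.))
    except Exception as e: print(n,e)
    print([ (t["p"],np.round(t["bbox"])) for t in spot_in(n,"roller")[:3]], np.round(proj(calibration(n),[f-85*u-[0,0,7],f-172*u])))
a=cv2.imread('pics/g5_scene.png')[150:270,285:405];b=cv2.imread('pics/g5_top.png')[140:260,310:430]
cv2.imwrite('pics/g5v.png',np.hstack([cv2.resize(x,None,fx=3.3,fy=3.3,interpolation=cv2.INTER_CUBIC) for x in(a,b)]))
```

```text
[517.5 -27.1 137.2] [519.8 -53.6 156.6] [-0.087  0.996 -0.   ]
scene offset px at t=45,165: [1.63 1.08] scatter 0.39 px/mm z -0.176 px/mm x -0.311
[(0.87, array([320., 249.,  38.,  35.])), (0.75, array([340., 184.,  39.,  34.])), (0.58, array([254., 209.,  37.,  31.]))] [[358. 201.]
 [388. 212.]]
top offset px at t=45,165: [1.35 0.36] scatter 0.06 px/mm z -0.066 px/mm x -0.322
[(0.96, array([349., 237.,  34.,  26.])), (0.63, array([283., 223.,  12.,  31.])), (0.59, array([353., 183.,  33.,  22.]))] [[365. 194.]
 [394. 194.]]
```

View pics/g5v.png

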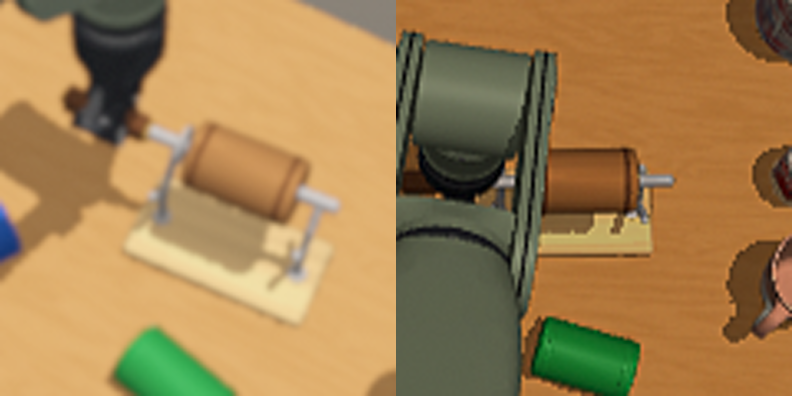

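The axle is aligned with the forks, the roller lies between them and it stands level. I descend to the pose where it was gripped.

Call:
{"fn": "send_rows", "kwargs": {
  "moves": [
    [[0,0,0],[0,-0.02,0.2],10],
    [[0,0,0],[0,0,0.25],10],
    [[0,0,0],[0,0,0.25],10],
    [[0,0,0],[0,0,0.2],10],
    [[0,0,0],[0,0,0.15],10],
    [[0,0,0],[0,0,0.1],10],
    [[0,0,0],[0,0,0.1],10],
    [[0,0,0],[0,0,0.04],10],
    [[0,0,0],[0,0,0],10],
    [[0,0,0],[0,0,0],10]
  ]
}}

```text
time: 13.95
eef_pos: [515.8, -27.2, 60.0]
ee_rot: [0.0, 0.675, 0.737, 0.0]
wrist_force: [0.6, 0.1, -2.3]
width: 0.223
grip_force: 60.8
```

Call:
{"fn": "send_rows", "kwargs": {
  "moves": [
    [[0,0,0],[0,0,0.02],10],
    [[0,0,0],[0,0,0],10],
    [[0,0,0],[0,0,0],24],
    [[0,0,0],[0,0,0],32],
    [[0,0,0],[0,0,0],42],
    [[0,0,0],[0,0,0],50],
    [[0,0,0],[0,0,0],50]
  ]
}}

```text
time: 14.82
eef_pos: [515.2, -27.2, 58.4]
ee_rot: [-0.0, 0.676, 0.737, -0.0]
wrist_force: [-0.6, -1.2, 0.4]
width: 0.586
grip_force: 0.0
```

Call:
{"fn": "send_rows", "kwargs": {
  "moves": [
    [[0,0,0],[0,0,-0.3],50],
    [[0,0,0],[0,0,-0.5],50],
    [[0,0,0],[0,0,-0.8],50],
    [[0,0,0],[0.5,0,-0.8],50],
    [[0,0,0],[0.8,0,-0.5],50],
    [[0,0,0],[0.8,0,0],50],
    [[0,0,0],[0,0,0],50],
    [[0,0,0],[0,0,0],50]
  ]
}}

```text
time: 15.82
eef_pos: [504.1, 98.0, 232.2]
ee_rot: [-0.0, 0.675, 0.737, -0.0]
wrist_force: [-0.1, 0.7, 0.4]
width: 0.588
grip_force: 0.0
```

Run:
```python
from rod import *
import sys
print(cur()[2]["wrist_force"],cur()[2]["time"])
a=np.radians(5); u=np.array([-np.sin(a),np.cos(a),0])
for n in("scene","top"):
    cv2.imwrite(f"pics/g6_{n}.png",camera(n))
    c=calibration(n); print(n,[np.round(t["bbox"]) for t in spot_in(n,"axle")[:2]],[np.round(t["bbox"]) for t in spot_in(n,"roller")[:4]], np.round(proj(c,[[518.5,-53.3,78]-u*88-[0,0,7]])))
    rodline("g6",n,np.array([518.5,-53.3,78]),u,np.arange(157,169,2.))
a=cv2.imread('pics/g6_scene.png')[150:270,285:405];b=cv2.imread('pics/g6_top.png')[140:260,300:420]
cv2.imwrite('pics/g6v.png',np.hstack([cv2.resize(x,None,fx=3.3,fy=3.3,interpolation=cv2.INTER_CUBIC) for x in(a,b)]))
```

```text
[-0.05096877  0.69662766  0.38999088] 15.825
scene [] [array([258., 209.,  33.,  31.]), array([321., 247.,  36.,  36.]), array([304., 186.,  80.,  42.]), array([338., 201.,  38.,  28.])] [[356. 215.]]
scene offset px at t=45,165: [1.63 0.49] scatter 0.06 px/mm z -0.156 px/mm x -0.299
top [array([313., 201.,  77.,   2.])] [array([345., 189.,  37.,  21.]), array([352., 237.,  28.,  24.])] [[363. 200.]]
top offset px at t=45,165: [5.55 0.12] scatter 0.15 px/mm z -0.059 px/mm x -0.306
```

View pics/g6v.png

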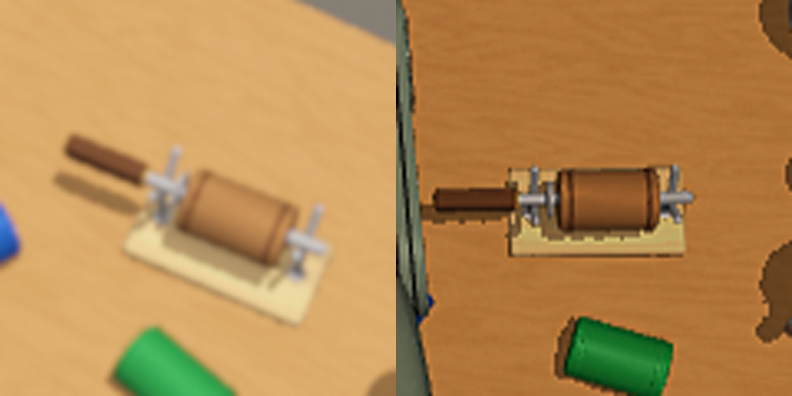

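The axle lies in both forks as it did at the start. The roller hangs between them with its centre about 90 mm from the handle front, and the arm is clear.

```bash
python3 -c "
from workcell import *
print(job_done())"
```

```text
the job is handed in; nothing more can be done
None
```

The job is handed in: the last pictures show the axle in both forks with the wooden roller hanging freely between them (about 90 mm from the handle front) and the gripper clear, at about 16 s; no verdict was returned.

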